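Fold the thimble rack flat with its release pedal

TASK

Fold the thimble rack flat for packing: first move the crystal salt cellar on the glass out of the way, sideways clear of where the rack's hinged back will come down, left standing upright, then press the brass pedal at the front of the rack all the way down to its stop so the catch lets go, and hold it there a moment. Let the pedal come back up and finish with the back lying flat behind the rack. Do not disturb the thimbles or the magnifier, and do not let the back land on the cellar.

Things in the scene. Friction and masses are not known exactly. Their poses are not given: they have to be found in the camera images.
- rack: Wooden thimble rack, fixed on a clear glass shelf (top at z = 8 mm). Origin: on the glass under the middle of the back's hinge line; -x is its front (pedal side), +x behind it, y along its width, z up. Plinth 160 mm wide, 35 mm tall (catch 56), x = -75 to -15 mm. Folded flat, the back covers x = 0 to 134 mm, y = -80 to 80 mm, up to 24 mm above the glass (pegs, catch to 58 mm).
- rack_back (a joint): Hinge of the rack's back, rad: 0 = upright, held by a catch; 1.57 = folded flat, towards the rack's +x. A light spring urges it over: once the pedal frees the catch it folds by itself, damped, in 2 to 3 s, and stays flat. Only the pedal frees the catch.
- back_top (a point): Middle of the top edge of the back's front face. The back is a board 160 mm wide, 12 mm thick (x = -12 to 0 mm in the rack frame when upright), rising to 134 mm above the glass. Twelve turned pegs (four columns, three rows) point forward and up from it, to x = -36 mm.
- pedal (a joint): Angle of the pedal, rad: 0 = up at rest, 0.20 = down on its stop. It springs back up when let go. The catch lets go only close to the stop.
- pedal_pad (a point): Middle of the top of the brass pedal pad (52 mm along the rack's x, 46 mm wide, black strips); moves with the pedal, which turns about a pin 80 mm behind it, 11 mm above the glass. 37 mm above the glass at rest, about 20 mm on the stop, moving nearly straight down. About 5 N here starts it, about 11 N holds it on the stop. Open above and beside; the nearest pegs are 84 mm behind.
- cellar_mid (a point): Cut crystal salt cellar: open faceted bowl, pale blue, 56 mm across the rim, 48 mm at the foot, 34 mm tall, about 160 g, loose on the glass behind the rack, where the back would land. Point: its centre, half-way up. It slides upright when pushed low, and can also be gripped across.
- silver_a_mid (a point): Bright silver thimble, solid, 21 mm across at the foot, 25 mm tall, 30 g, standing mouth down on the glass. A bystander. Point: centre, half-way up.
- silver_b_mid (a point): Bright silver thimble, solid, 21 mm across at the foot, 25 mm tall, 30 g, standing mouth down on the glass. A bystander. Point: centre, half-way up.
- red_thimble_mid (a point): Red enamel thimble, solid, 21 mm across at the foot, 25 mm tall, 30 g, standing mouth down on the glass. A bystander. Point: centre, half-way up.
- magnifier_foot (a point): Brass magnifier on a short stand: round foot 60 mm across, lens ring 60 mm across, 118 mm tall in all, 450 g, loose. A bystander, standing to the left or right behind the rack (the red thimble is on the other side), about 240 mm from the rack's origin. Point: centre of the underside of the foot.

How it is judged:
By the outcome, as a careful person would: the job done as asked, in the order asked, and still so for the second after the job is handed in, with the robot touching nothing.
It also fails if it takes over 48 s, if anything falls off the work surface, if the arm or the gripper's body presses on something with over 40 N, if the wrist force passes 120 N, or if a joint passes its speed limit or range.

ROBOT

A 6-joint arm with a two-finger parallel gripper is mounted at the origin on the work surface. World frame = base frame: x ahead of the robot, y to its left, z up, the work surface at z = 0. Lengths are in mm, angles in rad, forces in N, time in s.
With the tool pointing down it reaches from about 275 to 1000 mm from the base axis. Payload 8.4 kg.
Tool frame: the origin (TCP) lies at the very end of the fingers, on their centre line; the grasp point (between the pads) lies 19 mm behind it; z points along the fingers, y is the direction in which the jaws open and shut (so a half turn about z gives the same grasp; the last joint's range is limited). The gripper opens to 85 mm and grips with 20 to 120 N. Pads are 22 mm wide; open, the fingers measure 114 mm over their backs; the gripper's body (76 mm by 85 mm) begins 54 mm behind the grasp point. The pads swing forward as they close: fully open they stand 13 mm farther back than shut.
Start: joints at [-1.221, 0.353, 1.633, -0, 1.155, -0.002], TCP at [215.366, -586.724, 231.281] pointing down, gripper open.
Joint ranges: [-2.63, 2.63], [-0.92, 2.1], [0.06, 2.66], [-1.3, 4.44], [0, 2.69], [-3.02, 3.02]. Speed limits (rad/s): [2.22, 2.22, 2.79, 3.14, 3.14, 3.14].

INTERFACE

Orientations are given as [roll, pitch, yaw] about the fixed x, y, z axes, in that order (R = Rz(yaw) Ry(pitch) Rx(roll)).
In Python, from rig import readout, grab_frame, calibration, r gives the robot as it stands. The module is installed in compiled form; this text tells all that it offers.
- The arm moves only by the tool play_rows, never from a script. Its argument "rows" is a list of rows, each a list of 3 entries, a list of its own where there are three numbers: the closure in counts, from 0 (fully open) to 255 (shut), then the shift along the tool's x, y, z in cm, then the turn, a rotation vector about the tool's x, y, z in rad. In form: [[gripper, [dx, dy, dz], [rx, ry, rz]], ...]. A call has 1 to 12 rows; each row is the pose to reach, as a shift and turn from the pose commanded when the call began, along the tool's axes at that moment; what a row does not reach only later rows make up. A row lasts 1/12 s, in which the tool goes at most 41.7 mm and 7.16 degrees, less where a joint would pass 70% of its speed; a pose out of reach is approached as far as the arm can. A call with a gripper value outside its range is refused whole. The fingers move at their own pace and stop on an object; "squeeze" is the grip in N (left out, the last holds). Time passes only in rows, so rows that repeat a pose let the fingers close. It gives the time, the measured TCP pose, the force and the opening at its end, in the units of the state.
- readout.sense(): the state, without advancing time (a new reading comes with each control period).
- grab_frame(name): name is "scene" or "top" or "wrist"; returns (picture, depth): 420x560x3 uint8, red, green, blue; 420x560 float32, mm along the optical axis (not along the pixel's ray), 0 where there is no reading.
- calibration(name): a dict with "vfov" (degrees; the focal length in pixels is half the picture's height over the tangent of half this angle, whatever the lens; pixels are square), "cx", "cy" (the principal point, pixels), "cam_to_world" (4x4, takes a point from camera to world coordinates). Camera axes: x right, y down, z forward; pixel columns grow to the right and rows downward; lengths in mm; the calibration is good to about 2 mm. A picture is of the moment at which its call begins: read the wrist's pose just before it. calibration takes no time and is no camera call; for the wrist camera it gives the pose at the moment of the call.
- r.sign_off(): hands the job in, once; it reports no verdict.
The state is a dict: "clock": time; "qpos": joint angles; "qvel": joint speeds; "joint_efforts": joint torques, N m; "eef_pos": TCP position; "tcp_rot": TCP orientation; "contact_force": force on the tool from outside, world axes, zero at the start; "wrist_torque": the same for the moment, N m; "opening": opening from 0.0 (shut) to 1.0 (fully open).
Only numpy, scipy, OpenCV 4.12 (cv2) and the standard library are available. Lean on these libraries where they do the work, as an engineer would, in place of code of your own. Each camera call takes 0.05 s, during which the arm holds its last target.

## Working session

There is one attempt and no reset: what is moved stays moved. The work goes in short steps, Python scripts to look and compute and a tool call to move; the robot and the scene stay as the last step left them, time stands still between calls to the robot, and variables do not carry over. Pictures are saved under pics/ and viewed, and the job is handed in when it is done.

Besides the shell and the picture viewer there is one more tool, called after ">>>" in YAML: its name, and indented under it one key for each argument. play_rows: Moves the arm, as the interface text tells. Its arguments: {"type":"object","properties":{"rows":{"type":"array"},"squeeze":{"type":"number"}},"required":["rows"]}

```bash
mkdir -p pics
cat > h.py <<'E'
import numpy as np, cv2
from rig import readout, grab_frame, calibration, r
def cam(name):
    c=calibration(name); p,d=grab_frame(name); return p,d,c
def unproj(c,u,v,z):
    f=210/np.tan(np.radians(c["vfov"])/2)
    P=np.array([(u-c["cx"])/f*z,(v-c["cy"])/f*z,z,1]); return (np.array(c["cam_to_world"])@P)[:3]
def onplane(c,u,v,h):
    a=np.array(c["cam_to_world"])[:3,3]; b=unproj(c,u,v,1000.); return a+(b-a)*(h-a[2])/(b[2]-a[2])
def proj(c,P):
    f=210/np.tan(np.radians(c["vfov"])/2)
    q=np.linalg.inv(np.array(c["cam_to_world"]))@np.append(P,1); return q[0]/q[2]*f+c["cx"],q[1]/q[2]*f+c["cy"]
E
python3 - <<'E'
from h import *
import pickle
D={}
for n in("scene","top"):
    D[n]=cam(n); cv2.imwrite(f"pics/{n}0.png",cv2.resize(D[n][0][:,:,::-1],(800,600)))
    print(n,D[n][2])
pickle.dump(D,open("d0.pkl","wb"))
print(readout.sense())
E
```

```text
scene {'vfov': 42.542042691732775, 'cx': 280.82744984204425, 'cy': 210.75116901599765, 'cam_to_world': array([[ 5.17843055e-01,  4.91826558e-01, -6.99960861e-01,
         1.22153687e+03],
       [ 8.55373843e-01, -2.85058658e-01,  4.32524162e-01,
        -3.87378352e+02],
       [ 1.31969662e-02, -8.22707845e-01, -5.68311219e-01,
         6.60417838e+02],
       [ 0.00000000e+00,  0.00000000e+00,  0.00000000e+00,
         1.00000000e+00]])}
top {'vfov': 48.433718248847654, 'cx': 280.54155949929213, 'cy': 219.75651518032151, 'cam_to_world': array([[-2.01451999e-02, -9.94895062e-01,  9.88836981e-02,
         4.56578790e+02],
       [-9.99791712e-01,  2.03699502e-02,  1.26369592e-03,
         1.82000105e+01],
       [-3.27150084e-03, -9.88376445e-02, -9.95098195e-01,
         1.22286262e+03],
       [ 0.00000000e+00,  0.00000000e+00,  0.00000000e+00,
         1.00000000e+00]])}
{'clock': 0.1, 'qpos': array([-1.22142051e+00,  3.53596800e-01,  1.63405403e+00,  4.49150101e-06,
        1.15521384e+00, -2.35284162e-03]), 'qvel': array([ 6.64559405e-05, -2.83259276e-03, -2.98513704e-03,  1.26060055e-03,
        1.34529163e-03,  1.47107895e-06]), 'joint_efforts': array([ 1.56602666e-03, -6.06351542e+01, -3.42817891e+01,  1.66478471e-04,
        4.06037507e-03, -1.91855798e-05]), 'eef_pos': array([ 215.20754958, -586.32202309,  230.62802503]), 'tcp_rot': array([-3.14032065e+00, -7.09972904e-06,  3.51726839e-01]), 'contact_force': array([-0.27729674,  0.26642376,  0.25742354]), 'wrist_torque': array([ 0.03776756, -0.00031247,  0.00719881]), 'opening': 1.0046354038663365}
```

View pics/scene0.png

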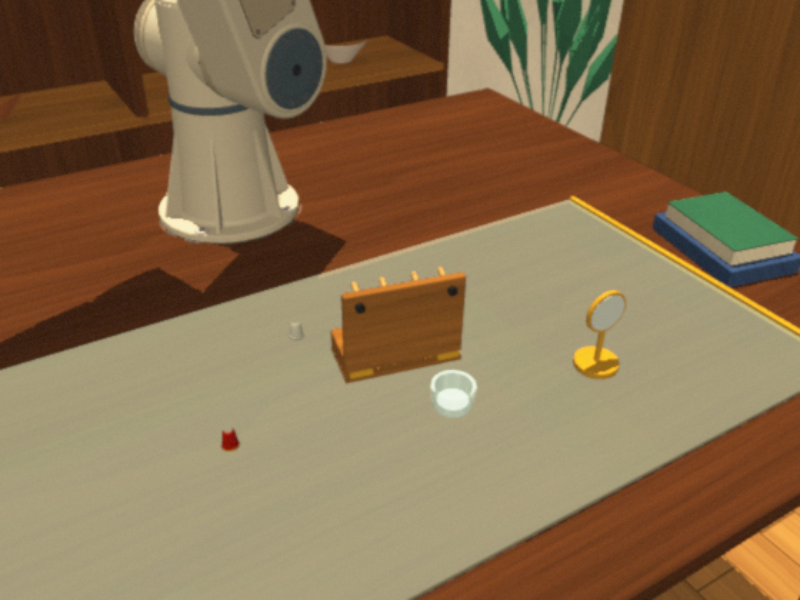

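View pics/top0.png

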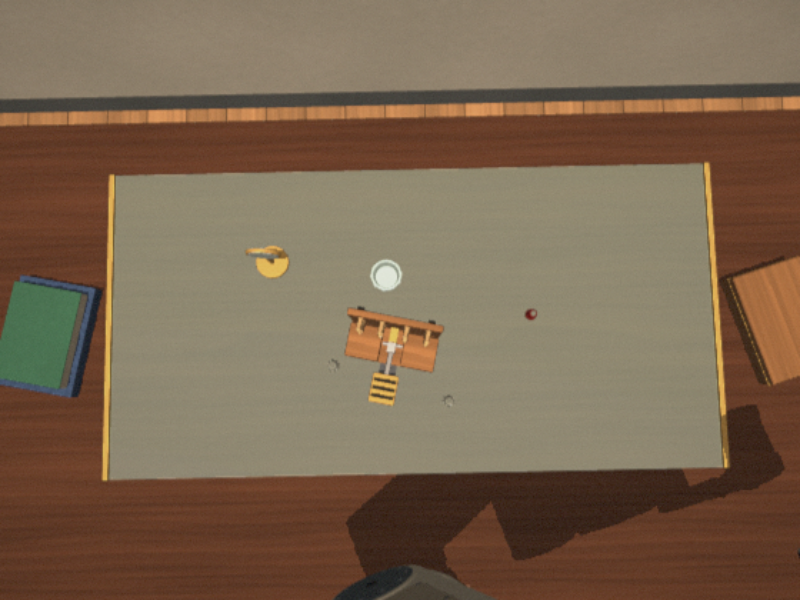

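The top view shows the rack at about (393,340) of the 800x600 picture and the pedal at (383,388). The cellar is at (386,276), the magnifier foot at (272,262), the silver thimbles at (333,365) and (448,401), and the red one at (531,314). I'll enlarge it.

Run:
```python
from h import *
import pickle
D=pickle.load(open("d0.pkl","rb"))
p,d,c=D["top"]
cr=p[160:300,160:400]; 
im=cv2.resize(cr[:,:,::-1],None,fx=3.3,fy=3.3,interpolation=cv2.INTER_CUBIC)
for k in range(160,400,20): cv2.putText(im,str(k),(int((k-160)*3.3),8),0,.3,(0,0,255),1); cv2.line(im,(int((k-160)*3.3),0),(int((k-160)*3.3),600),(90,90,90),1)
for k in range(160,300,20): cv2.putText(im,str(k),(0,int((k-160)*3.3)+8),0,.3,(0,0,255),1); cv2.line(im,(0,int((k-160)*3.3)),(800,int((k-160)*3.3)),(90,90,90),1)
cv2.imwrite("pics/top_c.png",im)
```

```text
(no output)
```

View pics/top_c.png

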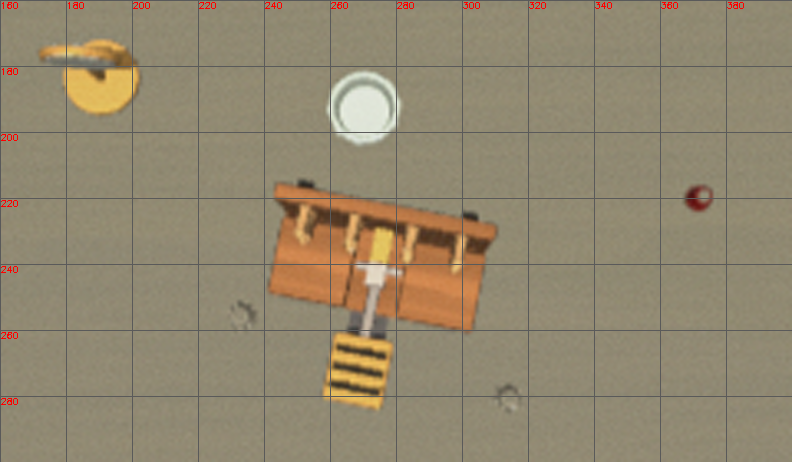

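Run:
```python
from h import *
import pickle
D=pickle.load(open("d0.pkl","rb"))
p,d,c=D["top"]
for n,u,v,h in [("backL",243,215,142),("backR",310.5,227.5,142),("plinL",241,248,43),("plinR",303,260,43),("pad",268.7,271.8,45),("cellar",270,192.5,42),("mag",190,183.5,14),("sA",233,256,20),("sB",314,280,20),("red",371.5,220,20)]:
    P=onplane(c,u,v,h); print(n,P.round(1), d[int(v),int(u)], unproj(c,u,v,d[int(v),int(u)]).round(1))
L=onplane(c,243,215,142);R=onplane(c,310.5,227.5,142)
print(np.linalg.norm(L-R),)
L2=onplane(c,241,248,43);R2=onplane(c,303,260,43); print(np.linalg.norm(L2-R2))
y=(L-R)/np.linalg.norm(L-R); y2=(L2-R2)/np.linalg.norm(L2-R2)
for q in (y,y2): print("yaw",np.arctan2(-q[0],q[1]))
yaw=np.arctan2(-y[0]-y2[0],y[1]+y2[1]); X=np.array([np.cos(yaw),np.sin(yaw),0])
m=(L+R)/2; print("org from back",m, "from plinth",(L2+R2)/2+75*X)
pc=onplane(c,268.7,271.8,45); print("pad dir",X,pc)
```

```text
backL [576.9 106.8 142. ] 1222.271 [591.8 117.7   8.1]
backR [544.5 -49.6 142. ] 1223.5404 [555.8 -58.3   3.1]
plinL [504.2 121.   43. ] 1217.9388 [505.8 124.4   3.9]
plinR [470.9 -34.8  43. ] 1205.8767 [471.2 -36.2  12.4]
pad [443.1  52.   45. ] 1173.0615 [443.1  52.1  42.7]
cellar [644.5  45.2  42. ] 1222.7812 [649.1  45.9  13.2]
mag [677.1 255.3  14. ] 1211.2197 [674.7 252.6  27.6]
sA [485.  143.8  20. ] 1214.7167 [485.4 145.3   5.2]
sB [419.7 -62.6  20. ] 1205.754 [419.3 -63.5   7.4]
red [ 570.7 -215.5   20. ] 1198.7196 [ 569.8 -213.7   29.2]
159.71463457542382
159.26997010548817
yaw -0.20435245995287524
yaw -0.2108975228020949
org from back [560.70110591  28.5816229  142.        ] from plinth [560.93468465  27.63228951  43.        ]
pad dir [ 0.97852325 -0.20613648  0.        ] [443.1128378   52.02541113  45.        ]
```

```bash
cat >> h.py <<'E'
from scipy.spatial.transform import Rotation as Ro
O=np.array([560.8,28.1,8]); YAW=-0.2075
def W(x,y,z): # rack->world, z world
    c,s=np.cos(YAW),np.sin(YAW); return np.array([O[0]+c*x-s*y,O[1]+s*x+c*y,z])
def RK(P):
    c,s=np.cos(YAW),np.sin(YAW); d=np.array(P)-O; return np.array([c*d[0]+s*d[1],-s*d[0]+c*d[1],P[2]])
def go(P,rpy=(np.pi,0,YAW)):
    s=readout.sense(); R=Ro.from_euler('xyz',s["tcp_rot"]); T=Ro.from_euler('xyz',rpy)
    print("shift cm",(R.inv().apply(np.array(P)-s["eef_pos"])/10).round(2),"turn",(R.inv()*T).as_rotvec().round(4))
def st():
    s=readout.sense(); print("t",s["clock"],"tcp",s["eef_pos"].round(1),"rack",RK(s["eef_pos"]).round(1),s["tcp_rot"].round(3),"F",s["contact_force"].round(1),"op",round(s["opening"],3),"q",s["qpos"].round(2))
E
python3 - <<'E'
from h import *
st()
for n,P in [("cellar",(644.5,45.2,42)),("mag",(677,255,8)),("red",(570.7,-215.5,20)),("sA",(485,143.8,20)),("sB",(419.7,-62.6,20)),("pad",(443.1,52,45))]: print(n,RK(P).round(1))
go((644.5,45.2,240))
E
```

```text
t 0.1 tcp [ 215.2 -586.3  230.6] rack [-211.6 -672.4  230.6] [-3.14  -0.     0.352] F [-0.3  0.3  0.3] op 1.005 q [-1.22  0.35  1.63  0.    1.16 -0.  ]
cellar [78.4 34.  42. ]
mag [ 67. 246.   8.]
red [  59.9 -236.3   20. ]
sA [-98.   97.6  20. ]
sB [-119.4 -117.8   20. ]
pad [-120.1   -0.9   45. ]
shift cm [ 62.06 -44.5   -0.88] turn [-1.200e-03  3.000e-04  5.592e-01]
```

>>> play_rows:
  rows:
    - [0,[62,-44.5,-0.9],[0,0,0.559]]
    - [0,[62,-44.5,-0.9],[0,0,0.559]]
    - [0,[62,-44.5,-0.9],[0,0,0.559]]
    - [0,[62,-44.5,-0.9],[0,0,0.559]]
    - [0,[62,-44.5,-0.9],[0,0,0.559]]
    - [0,[62,-44.5,-0.9],[0,0,0.559]]
    - [0,[62,-44.5,-0.9],[0,0,0.559]]
    - [0,[62,-44.5,-0.9],[0,0,0.559]]
    - [0,[62,-44.5,-0.9],[0,0,0.559]]
    - [0,[62,-44.5,-0.9],[0,0,0.559]]
    - [0,[62,-44.5,-0.9],[0,0,0.559]]
    - [0,[62,-44.5,-0.9],[0,0,0.559]]
  squeeze: 30

```text
clock: 1.1
eef_pos: [494.5, -174.6, 237.1]
tcp_rot: [3.142, 0.0, -0.207]
contact_force: [0.7, -0.1, 0.7]
opening: 1.0
```

Run:
```python
from h import *
st(); go((644.5,45.2,240))
```

```text
t 1.1 tcp [ 494.5 -174.6  237.1] rack [ -23.1 -212.   237.1] [ 3.142  0.    -0.207] F [ 0.7 -0.1  0.7] op 1.0 q [-0.34  0.19  1.84 -0.    1.11  1.44]
shift cm [ 10.16 -24.59  -0.29] turn [0.     0.0001 0.0003]
```

>>> play_rows:
  rows:
    - [0,[10.1,-24.5,-0.3],[0,0,0]]
    - [0,[10.1,-24.5,-0.3],[0,0,0]]
    - [0,[10.1,-24.5,-0.3],[0,0,0]]
    - [0,[10.1,-24.5,-0.3],[0,0,0]]
    - [0,[10.1,-24.5,-0.3],[0,0,0]]
    - [0,[10.1,-24.5,-0.3],[0,0,0]]
    - [0,[10.1,-24.5,-0.3],[0,0,0]]
    - [0,[10.1,-24.5,-0.3],[0,0,0]]
    - [0,[10.1,-24.5,-0.3],[0,0,0]]

```text
clock: 1.85
eef_pos: [642.7, 42.8, 239.3]
tcp_rot: [3.141, 0.001, -0.205]
contact_force: [-0.3, -0.4, 0.1]
opening: 0.999
```

Run:
```python
from h import *
st(); go((644.5,45.2,11))
p,d,c=cam("wrist"); print(c); print(proj(c,(644.5,45.2,42)),proj(c,(644.5,45.2,8)))
import pickle; pickle.dump((p,d,c),open("w1.pkl","wb"))
cv2.imwrite("pics/w1.png",cv2.resize(p[:,:,::-1],(800,600)))
```

```text
t 1.85 tcp [642.7  42.8 239.3] rack [ 77.2  31.2 239.3] [ 3.141e+00  1.000e-03 -2.050e-01] F [-0.3 -0.4  0.1] op 0.999 q [ 0.06  0.38  1.58 -0.    1.19  1.84]
shift cm [ 0.15 -0.29 22.83] turn [0.0008 0.0014 0.0021]
{'vfov': 66.38582104178539, 'cx': 279.60086561044943, 'cy': 212.98546123134707, 'cam_to_world': array([[-2.03994133e-01, -9.38033507e-01, -2.80141989e-01,
         7.14130926e+02],
       [-9.78971695e-01,  1.95727239e-01,  5.74914675e-02,
         2.82274620e+01],
       [ 9.02494997e-04,  2.85979000e-01, -9.58235460e-01,
         3.82694020e+02],
       [ 0.00000000e+00,  0.00000000e+00,  0.00000000e+00,
         1.00000000e+00]])}
(np.float64(277.08538810884636), np.float64(186.345608646836)) (np.float64(277.27537288329154), np.float64(180.40861637576845))
```

View pics/w1.png

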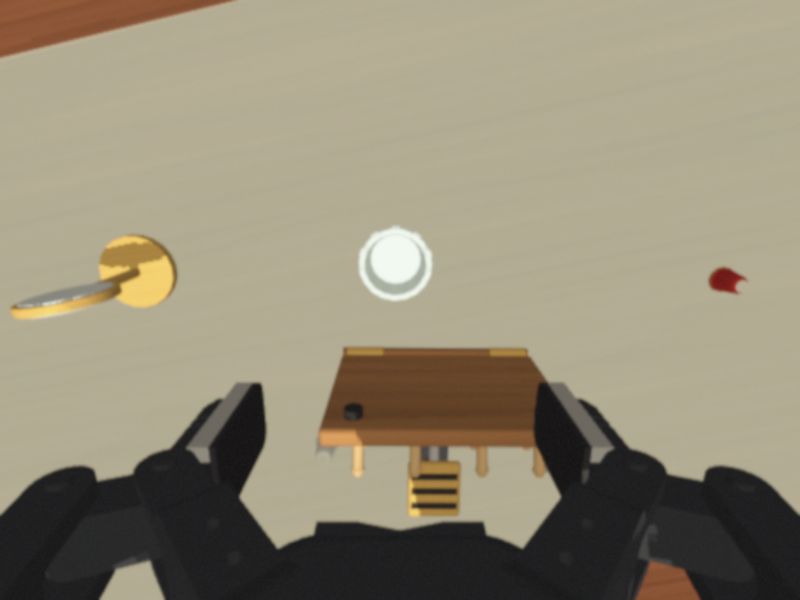

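Run:
```python
from h import *
st(); go((645.5,45.2,70))
```

```text
t 1.9 tcp [642.3  41.8 239.5] rack [ 76.9  30.2 239.5] [ 3.141e+00  1.000e-03 -2.070e-01] F [-0.  -0.3  0.2] op 0.997 q [ 0.06  0.38  1.58 -0.    1.19  1.84]
shift cm [ 0.27 -0.41 16.95] turn [0.0009 0.0015 0.0008]
```

>>> play_rows:
  rows:
    - [0,[0.3,-0.4,4],[0,0,0]]
    - [0,[0.3,-0.4,8],[0,0,0]]
    - [0,[0.3,-0.4,12],[0,0,0]]
    - [0,[0.3,-0.4,15],[0,0,0]]
    - [0,[0.3,-0.4,17],[0,0,0]]
    - [0,[0.3,-0.4,17],[0,0,0]]
    - [0,[0.3,-0.4,17],[0,0,0]]
    - [0,[0.3,-0.4,17],[0,0,0]]

```text
clock: 2.57
eef_pos: [647.6, 44.8, 71.8]
tcp_rot: [-3.141, -0.002, -0.208]
contact_force: [0.7, -0.1, 0.6]
opening: 1.001
```

Run:
```python
from h import *
st(); go((645.5,45.2,12))
p,d,c=cam("wrist");cv2.imwrite("pics/w2.png",cv2.resize(p[:,:,::-1],(800,600)))
p,d,c=cam("scene");cv2.imwrite("pics/s2.png",cv2.resize(p[120:330,200:480,::-1],(800,600)))
```

```text
t 2.5667 tcp [647.6  44.8  71.8] rack [81.5 34.2 71.8] [-3.141e+00 -2.000e-03 -2.080e-01] F [ 0.7 -0.1  0.6] op 1.001 q [ 0.07  0.56  1.69 -0.    0.88  1.85]
shift cm [-0.23  0.    5.98] turn [-0.0004 -0.0017 -0.0008]
```

View pics/w2.png

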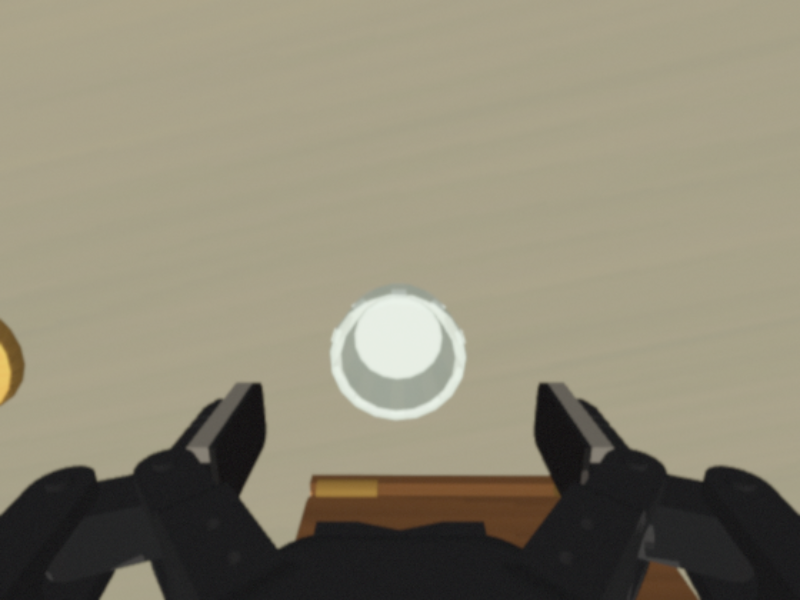

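View pics/s2.png

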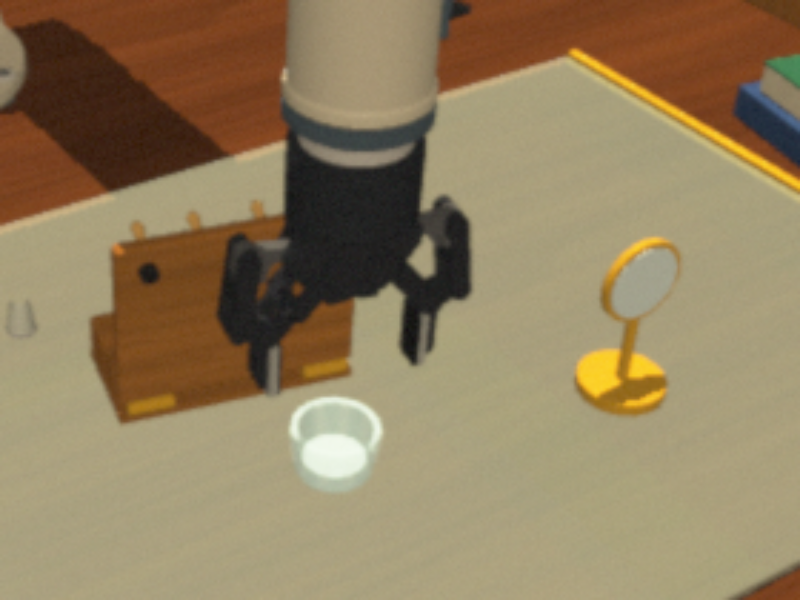

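Run:
```python
from h import *
c=calibration("wrist"); P=onplane(c,278.6,248.5,42); print(P,RK(P)); st(); go((P[0],P[1],12))
```

```text
[647.87283885  46.14598894  42.        ] [81.48731055 35.59712351 42.        ]
t 2.6667 tcp [648.2  45.3  72.4] rack [82.  34.8 72.4] [-3.141e+00 -3.000e-03 -2.080e-01] F [-0.2 -0.8 -0.1] op 0.998 q [ 0.07  0.56  1.69 -0.    0.88  1.85]
shift cm [-0.07 -0.08  6.04] turn [-0.0008 -0.0031 -0.0003]
```

Wrist and top views agree to about 3 mm. I'll go down and then close on the cellar.

>>> play_rows:
  rows:
    - [0,[-0.1,-0.1,2],[0,0,0]]
    - [0,[-0.1,-0.1,4],[0,0,0]]
    - [0,[-0.1,-0.1,5.5],[0,0,0]]
    - [0,[-0.1,-0.1,6],[0,0,0]]
    - [0,[-0.1,-0.1,6],[0,0,0]]
    - [60,[-0.1,-0.1,6],[0,0,0]]
    - [90,[-0.1,-0.1,6],[0,0,0]]
    - [110,[-0.1,-0.1,6],[0,0,0]]
    - [130,[-0.1,-0.1,6],[0,0,0]]
    - [130,[-0.1,-0.1,6],[0,0,0]]
    - [130,[-0.1,-0.1,6],[0,0,0]]
    - [130,[-0.1,-0.1,6],[0,0,0]]
  squeeze: 25

```text
clock: 3.67
eef_pos: [647.2, 46.9, 12.0]
tcp_rot: [-3.141, -0.002, -0.207]
contact_force: [-0.7, -0.5, 7.0]
opening: 0.64
```

Run:
```python
from h import *
st()
p,d,c=cam("wrist");cv2.imwrite("pics/w3.png",cv2.resize(p[:,:,::-1],(800,600)))
p,d,c=cam("scene");cv2.imwrite("pics/s3.png",cv2.resize(p[120:330,200:480,::-1],(800,600)))
```

```text
t 3.6667 tcp [647.2  46.9  12. ] rack [80.7 36.2 12. ] [-3.141e+00 -2.000e-03 -2.070e-01] F [-0.7 -0.5  7. ] op 0.64 q [ 0.07  0.65  1.72 -0.    0.78  1.85]
```

View pics/s3.png

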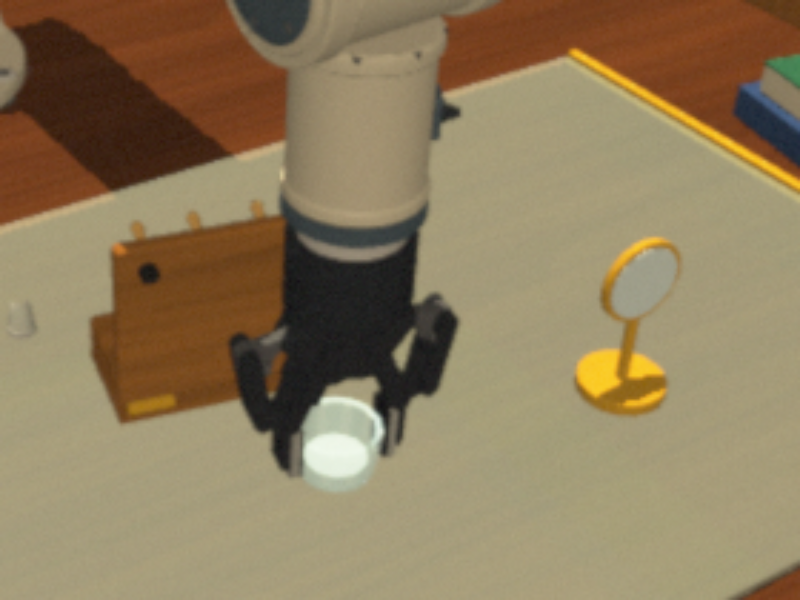

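View pics/w3.png

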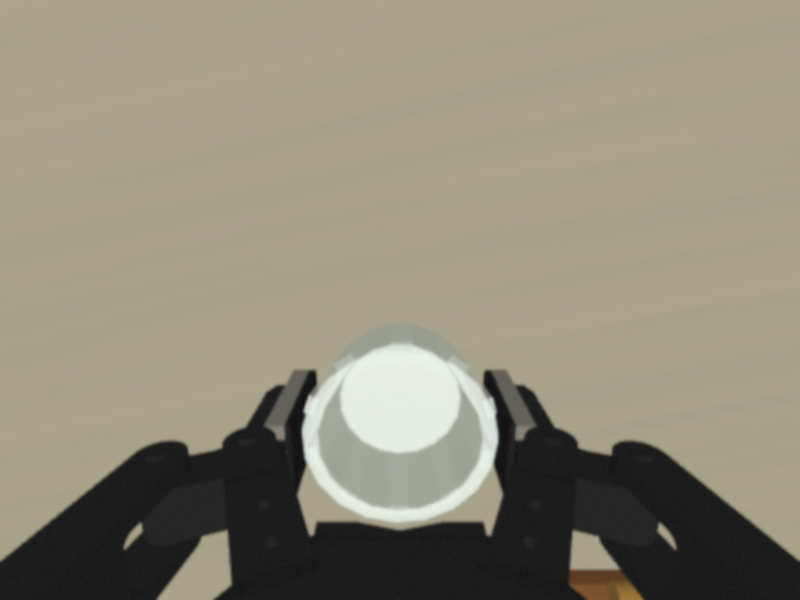

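>>> play_rows:
  rows:
    - [140,[0,0,-0.3],[0,0,0]]
    - [140,[0,0,-0.7],[0,0,0]]
    - [140,[0,0,-1],[0,0,0]]
    - [140,[0,0,-1],[0,0,0]]
    - [140,[0,-0.5,-1],[0,0,0]]
    - [140,[0,-1.5,-1],[0,0,0]]
    - [140,[0,-2.7,-1],[0,0,0]]
    - [140,[0,-4,-1],[0,0,0]]
    - [140,[0,-5.2,-1],[0,0,0]]
    - [140,[0,-6.5,-1],[0,0,0]]
    - [140,[0,-7.7,-1],[0,0,0]]
    - [140,[0,-8.6,-1],[0,0,0]]

```text
clock: 4.77
eef_pos: [664.1, 133.0, 20.1]
tcp_rot: [-3.141, -0.0, -0.206]
contact_force: [-0.1, -0.1, -1.1]
opening: 0.644
```

>>> play_rows:
  rows:
    - [140,[0,-0.6,0],[0,0,0]]
    - [140,[0,-0.8,0],[0,0,0]]
    - [140,[0,-0.8,0],[0,0,0]]
    - [140,[0,-0.8,0],[0,0,0]]

```text
clock: 5.1
eef_pos: [665.3, 138.5, 20.1]
tcp_rot: [3.141, 0.0, -0.207]
contact_force: [-0.3, -0.5, -2.7]
opening: 0.645
```

Run:
```python
from h import *
st()
p,d,c=cam("scene");cv2.imwrite("pics/s4.png",cv2.resize(p[120:330,200:480,::-1],(800,600)))
```

```text
t 5.1 tcp [665.3 138.5  20.1] rack [ 79.5 129.6  20.1] [ 3.141  0.    -0.207] F [-0.3 -0.5 -2.7] op 0.645 q [ 0.2   0.67  1.64 -0.    0.83  1.98]
```

View pics/s4.png

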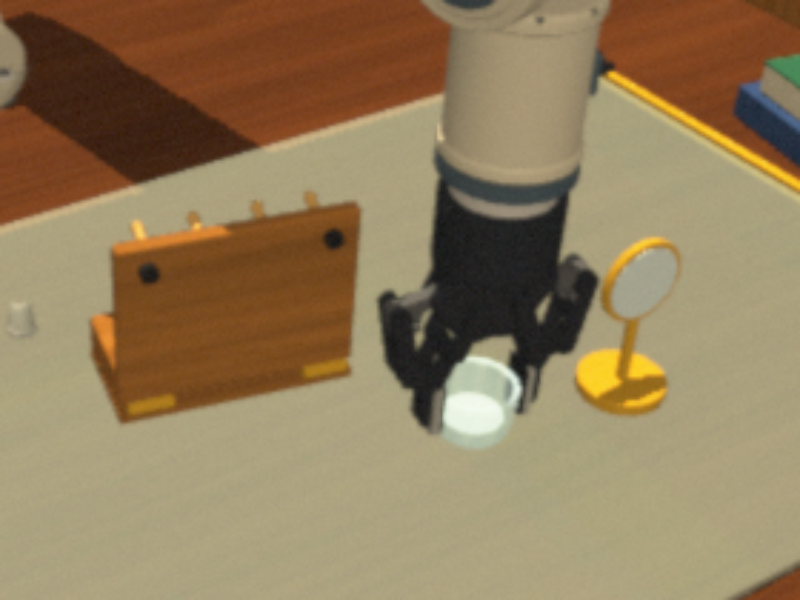

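>>> play_rows:
  rows:
    - [140,[0,0,0.3],[0,0,0]]
    - [140,[0,0,0.6],[0,0,0]]
    - [140,[0,0,0.8],[0,0,0]]
    - [140,[0,0,0.85],[0,0,0]]
    - [140,[0,0,0.85],[0,0,0]]
    - [70,[0,0,0.85],[0,0,0]]
    - [40,[0,0,0.85],[0,0,0]]
    - [20,[0,0,0.85],[0,0,0]]
    - [10,[0,0,0.85],[0,0,0]]
    - [10,[0,0,0.85],[0,0,0]]
    - [10,[0,0,-0.5],[0,0,0]]
    - [10,[0,0,-2.5],[0,0,0]]

```text
clock: 6.15
eef_pos: [663.9, 138.5, 44.1]
tcp_rot: [3.14, 0.004, -0.207]
contact_force: [-0.2, 1.3, 0.6]
opening: 0.963
```

Run:
```python
from h import *
st()
p,d,c=cam("scene");cv2.imwrite("pics/s5.png",cv2.resize(p[120:330,200:480,::-1],(800,600)))
go(W(80,128,240))
```

```text
t 6.15 tcp [663.9 138.5  44.1] rack [ 78.2 129.3  44.1] [ 3.14   0.004 -0.207] F [-0.2  1.3  0.6] op 0.963 q [0.2  0.64 1.63 0.   0.88 1.98]
shift cm [ -0.06   0.24 -19.04] turn [-0.0013 -0.0029  0.0004]
```

View pics/s5.png

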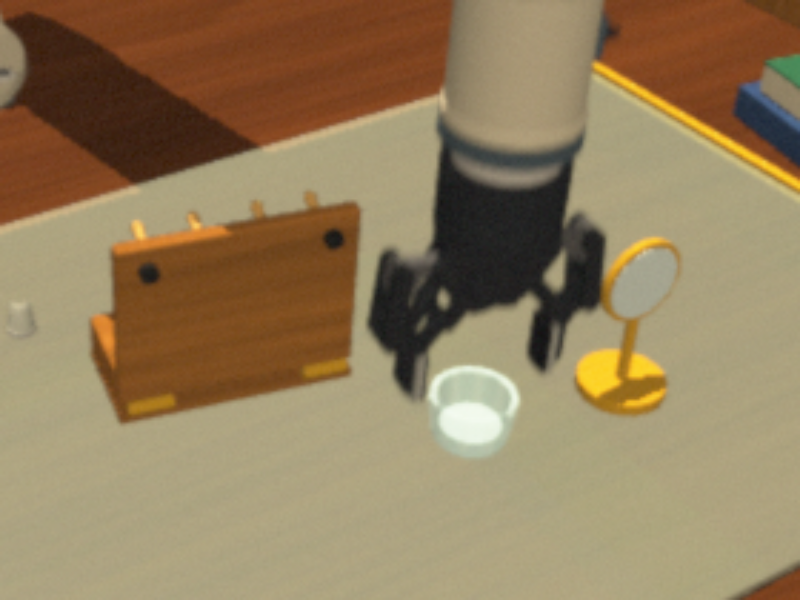

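>>> play_rows:
  rows:
    - [10,[0,0.2,-3],[0,0,0]]
    - [10,[0,0.2,-7],[0,0,0]]
    - [10,[0,0.2,-11],[0,0,0]]
    - [10,[0,0.2,-15],[0,0,0]]
    - [60,[0,0.2,-18],[0,0,0]]
    - [150,[-3,2,-19],[0,0,0]]
    - [255,[-6,4,-19],[0,0,0]]
    - [255,[-9,6,-19],[0,0,0]]
    - [255,[-12,8,-19],[0,0,0]]
    - [255,[-15,10,-19],[0,0,0]]
    - [255,[-17,11.5,-19],[0,0,0]]
    - [255,[-19,13,-19],[0,0,0]]

```text
clock: 7.2
eef_pos: [451.1, 50.2, 236.1]
tcp_rot: [-3.141, -0.001, -0.207]
contact_force: [0.6, -0.8, 0.6]
opening: -0.0
```

Run:
```python
from h import *
st()
p,d,c=cam("top")
import pickle; pickle.dump((p,d,c),open("t6.pkl","wb"))
cv2.imwrite("pics/t6.png",cv2.resize(p[150:300,160:400,::-1],None,fx=3.3,fy=3.3))
go(W(-120,0,60))
```

```text
t 7.2 tcp [451.1  50.2 236.1] rack [-111.9   -1.   236.1] [-3.141e+00 -1.000e-03 -2.070e-01] F [ 0.6 -0.8  0.6] op -0.0 q [ 0.11  0.08  1.98 -0.    1.09  1.89]
shift cm [-0.4  -0.34 17.55] turn [0.0016 0.0025 0.0004]
```

View pics/t6.png

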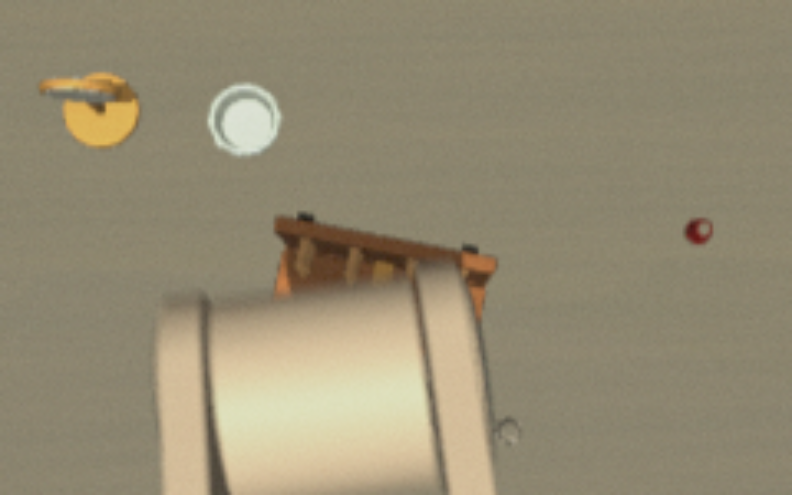

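Run:
```python
from h import *
import pickle
p,d,c=pickle.load(open("t6.pkl","rb"))
print("cellar",RK(onplane(c,160+245/3.3,150+119/3.3,42)),"mag",RK(onplane(c,160+101/3.3,150+110/3.3,14)))
p,d,c=cam("wrist");cv2.imwrite("pics/w6.png",cv2.resize(p[:,:,::-1],(800,600)))
print(proj(c,W(-120,0,45)))
st()
go(W(-120,0,60))
```

```text
cellar [ 77.72075016 127.12929466  42.        ] mag [ 67.7673106 244.842718   14.       ]
(np.float64(276.56856466056587), np.float64(192.68785947276362))
t 7.3 tcp [449.6  49.7 235.9] rack [-113.3   -1.8  235.9] [ 3.141e+00  1.000e-03 -2.080e-01] F [ 0.3  0.2 -0.1] op -0.002 q [ 0.11  0.07  1.98 -0.    1.09  1.89]
shift cm [-0.66 -0.19 17.59] turn [ 0.0005  0.0006 -0.0004]
```

View pics/w6.png

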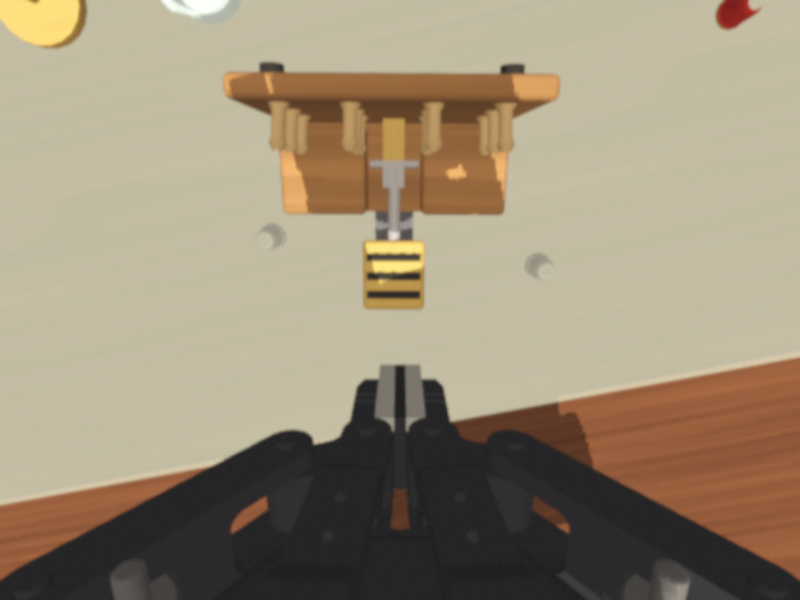

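>>> play_rows:
  rows:
    - [255,[-0.6,-0.2,4],[0,0,0]]
    - [255,[-0.6,-0.2,8],[0,0,0]]
    - [255,[-0.6,-0.2,12],[0,0,0]]
    - [255,[-0.6,-0.2,15],[0,0,0]]
    - [255,[-0.6,-0.2,17],[0,0,0]]
    - [255,[-0.6,-0.2,17.6],[0,0,0]]
    - [255,[-0.6,-0.2,17.6],[0,0,0]]
    - [255,[-0.6,-0.2,17.6],[0,0,0]]

```text
clock: 7.97
eef_pos: [448.4, 54.2, 60.0]
tcp_rot: [-3.141, -0.001, -0.207]
contact_force: [-0.8, -0.5, -0.2]
opening: 0.001
```

Run:
```python
from h import *
st()
p,d,c=cam("scene");cv2.imwrite("pics/s7.png",cv2.resize(p[120:330,150:430,::-1],(800,600)))
st();go(W(-120,0,28))
```

```text
t 7.9667 tcp [448.4  54.2  60. ] rack [-115.3    2.3   60. ] [-3.141e+00 -1.000e-03 -2.070e-01] F [-0.8 -0.5 -0.2] op 0.001 q [0.12 0.35 2.13 0.   0.66 1.89]
t 8.0167 tcp [448.8  54.2  60.5] rack [-115.     2.4   60.5] [-3.141e+00 -2.000e-03 -2.070e-01] F [0.4 0.6 1.1] op -0.001 q [0.12 0.35 2.13 0.   0.66 1.89]
shift cm [-0.51  0.25  3.24] turn [-0.0007 -0.0021  0.0004]
```

View pics/s7.png

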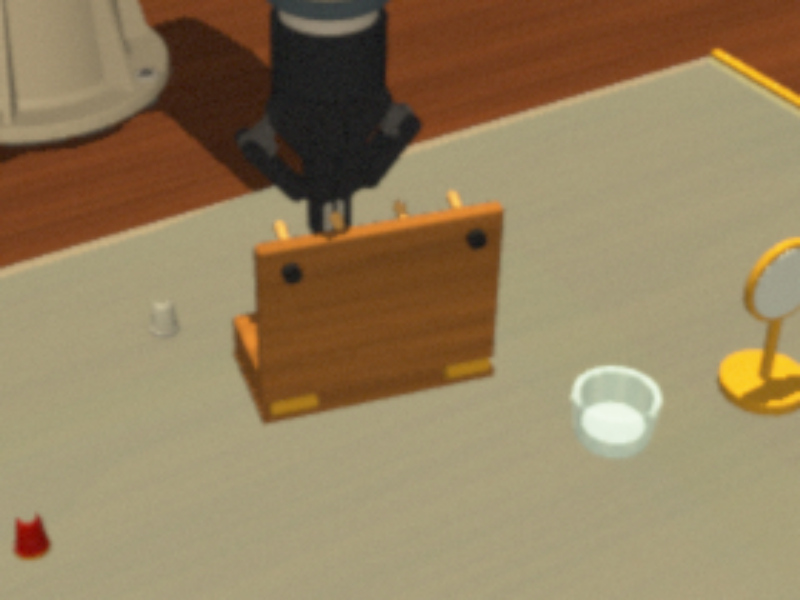

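>>> play_rows:
  rows:
    - [255,[-0.5,0.2,0.3],[0,0,0]]
    - [255,[-0.5,0.2,0.8],[0,0,0]]
    - [255,[-0.5,0.2,1.2],[0,0,0]]
    - [255,[-0.5,0.2,1.5],[0,0,0]]
    - [255,[-0.5,0.2,1.8],[0,0,0]]
    - [255,[-0.5,0.2,2.1],[0,0,0]]
    - [255,[-0.5,0.2,2.4],[0,0,0]]
    - [255,[-0.5,0.2,2.6],[0,0,0]]
    - [255,[-0.5,0.2,2.8],[0,0,0]]
    - [255,[-0.5,0.2,2.9],[0,0,0]]
    - [255,[-0.5,0.2,3.0],[0,0,0]]
    - [255,[-0.5,0.2,3.0],[0,0,0]]

```text
clock: 9.02
eef_pos: [439.5, 53.3, 29.0]
tcp_rot: [3.141, 0.005, -0.208]
contact_force: [-9.4, 5.3, 14.8]
opening: -0.002
```

Run:
```python
from h import *
st()
```

```text
t 9.0167 tcp [439.5  53.3  29. ] rack [-123.8   -0.3   29. ] [ 3.141  0.005 -0.208] F [-9.4  5.3 14.8] op -0.002 q [0.12 0.4  2.16 0.   0.59 1.89]
```

>>> play_rows:
  rows:
    - [255,[0,0,0.1],[0,0,0]]
    - [255,[0,0,0.2],[0,0,0]]
    - [255,[0,0,0.2],[0,0,0]]
    - [255,[0,0,0.2],[0,0,0]]

```text
clock: 9.35
eef_pos: [439.6, 53.3, 28.3]
tcp_rot: [3.141, 0.005, -0.208]
contact_force: [-16.8, 4.8, 40.4]
opening: 0.0
```

Run:
```python
from h import *
st()
p,d,c=cam("scene");cv2.imwrite("pics/s8.png",cv2.resize(p[120:330,150:430,::-1],(800,600)))
st()
```

```text
t 9.35 tcp [439.6  53.3  28.3] rack [-123.8   -0.3   28.3] [ 3.141  0.005 -0.208] F [-16.8   4.8  40.4] op 0.0 q [0.12 0.4  2.16 0.   0.58 1.89]
t 9.4 tcp [439.5  53.3  28.2] rack [-123.8   -0.3   28.2] [ 3.141  0.005 -0.208] F [-17.    3.9  40.2] op -0.0 q [0.12 0.4  2.16 0.   0.58 1.89]
```

View pics/s8.png

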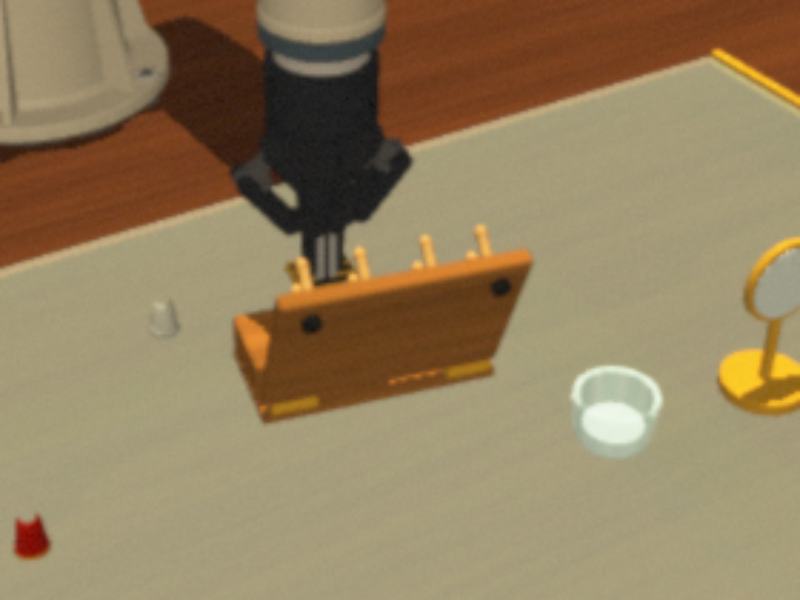

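>>> play_rows:
  rows:
    - [255,[0,0,-0.1],[0,0,0]]
    - [255,[0,0,-0.1],[0,0,0]]
    - [255,[0,0,-0.1],[0,0,0]]
    - [255,[0,0,-0.1],[0,0,0]]
    - [255,[0,0,-0.1],[0,0,0]]
    - [255,[0,0,-0.1],[0,0,0]]
    - [255,[0,0,-0.1],[0,0,0]]
    - [255,[0,0,-0.1],[0,0,0]]
    - [255,[0,0,-0.1],[0,0,0]]
    - [255,[0,0,-0.1],[0,0,0]]
    - [255,[0,0,-0.1],[0,0,0]]
    - [255,[0,0,-0.1],[0,0,0]]

```text
clock: 10.4
eef_pos: [439.5, 53.3, 28.6]
tcp_rot: [3.141, 0.005, -0.208]
contact_force: [-13.3, 5.2, 27.5]
opening: -0.002
```

>>> play_rows:
  rows:
    - [255,[0,0,-0.2],[0,0,0]]
    - [255,[0,0,-0.5],[0,0,0]]
    - [255,[0,0,-0.9],[0,0,0]]
    - [255,[0,0,-1.3],[0,0,0]]
    - [255,[0,0,-1.8],[0,0,0]]
    - [255,[0,0,-2.5],[0,0,0]]
    - [255,[0,0,-4],[0,0,0]]
    - [255,[0,0,-7],[0,0,0]]
    - [255,[0,0,-10],[0,0,0]]
    - [255,[0,0,-13],[0,0,0]]
    - [255,[0,0,-16],[0,0,0]]
    - [255,[0,0,-18],[0,0,0]]

```text
clock: 11.4
eef_pos: [442.6, 53.1, 211.1]
tcp_rot: [-3.141, -0.002, -0.207]
contact_force: [1.2, 1.6, -0.4]
opening: -0.002
```

>>> play_rows:
  rows:
    - [255,[-3,3,0],[0,0,0]]
    - [255,[-5,6,0],[0,0,0]]
    - [255,[-5,9,0],[0,0,0]]
    - [255,[-5,12,0],[0,0,0]]
    - [255,[-5,15,0],[0,0,0]]
    - [255,[-5,18,0],[0,0,0]]
    - [255,[-5,21,0],[0,0,0]]
    - [255,[-5,23,0],[0,0,0]]
    - [255,[-5,25,0],[0,0,0]]
    - [255,[-5,25,0],[0,0,0]]
    - [255,[-5,25,0],[0,0,0]]
    - [255,[-5,25,0],[0,0,0]]

```text
clock: 12.4
eef_pos: [341.4, -181.0, 208.1]
tcp_rot: [-3.141, 0.0, -0.208]
contact_force: [0.1, 0.4, -1.0]
opening: -0.002
```

Run:
```python
from h import *
st()
p,d,c=cam("scene");cv2.imwrite("pics/s9.png",cv2.resize(p[120:330,150:430,::-1],(800,600)))
p,d,c=cam("top");cv2.imwrite("pics/t9.png",cv2.resize(p[150:300,160:400,::-1],None,fx=3.3,fy=3.3))
import pickle; pickle.dump((p,d,c),open("t9.pkl","wb"))
st()
```

```text
t 12.4 tcp [ 341.4 -181.   208.1] rack [-171.6 -249.8  208.1] [-3.141  0.    -0.208] F [ 0.1  0.4 -1. ] op -0.002 q [-0.49 -0.    2.13  0.    1.01  1.29]
t 12.5 tcp [ 341.7 -180.6  208.1] rack [-171.4 -249.4  208.1] [-3.141  0.    -0.206] F [-0.4  0.   0.7] op -0.001 q [-0.49 -0.    2.13  0.    1.01  1.29]
```

View pics/s9.png

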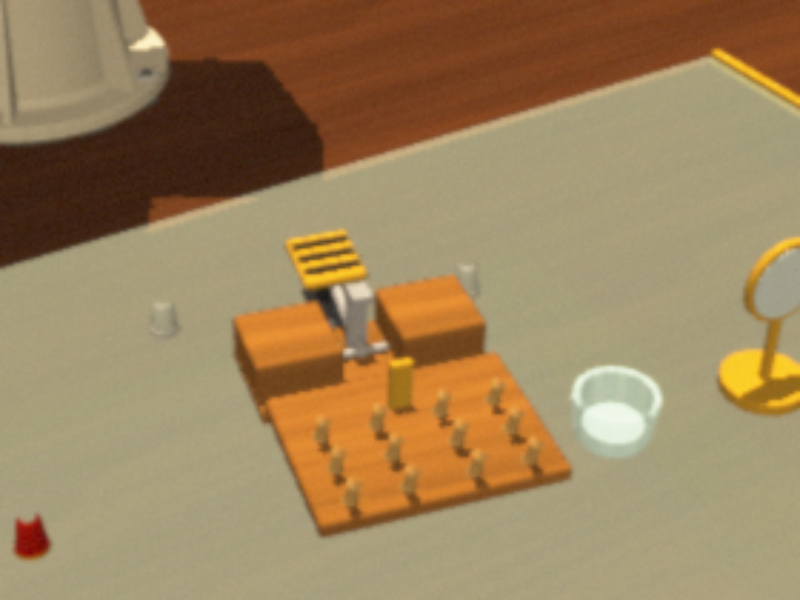

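View pics/t9.png

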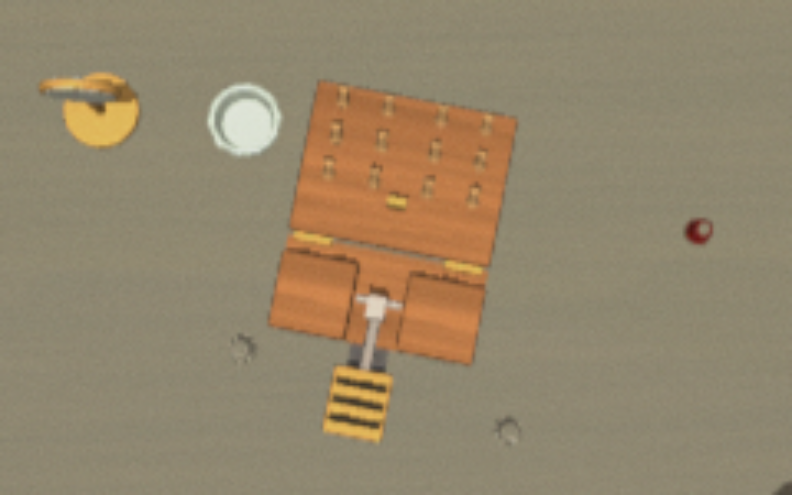

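>>> play_rows:
  rows:
    - [255,[0,0,0],[0,0,0]]
    - [255,[0,0,0],[0,0,0]]
    - [255,[0,0,0],[0,0,0]]
    - [255,[0,0,0],[0,0,0]]
    - [255,[0,0,0],[0,0,0]]
    - [255,[0,0,0],[0,0,0]]

```text
clock: 13.0
eef_pos: [341.7, -181.3, 208.1]
tcp_rot: [3.142, -0.0, -0.207]
contact_force: [-0.6, 0.3, -0.3]
opening: 0.001
```

Run:
```python
from h import *
import pickle
p,d,c=pickle.load(open("t9.pkl","rb"))
for n,u,v,h in [("cL",319,80,20),("cR",517,118,20),("pad",358,404,45),("cellar",245,119,42),("mag",101,110,14),("sA",243,348,20),("sB",509,431,20),("red",699,231,20)]:
    print(n,RK(onplane(c,160+u/3.3,150+v/3.3,h)).round(1))
p2,d2,c2=cam("top"); print("changed px",(np.abs(p2.astype(int)-p).max(2)[150:300,160:400]>40).sum())
for a in (30,120): 
  for b in (-70,0,70):
    u,v=proj(c2,W(a,b,20)); u,v=int(round(u)),int(round(v)); print(a,b,unproj(c2,u,v,np.median(d2[v-1:v+2,u-1:u+2])).round(1)[2])
```

```text
cL [122.6  78.6  20. ]
cR [121.7 -81.   20. ]
pad [-121.7   -0.6   45. ]
cellar [ 77.7 127.1  42. ]
mag [ 67.8 244.8  14. ]
sA [-96.3  96.2  20. ]
sB [-120.8 -118.8   20. ]
red [  60.  -237.2   20. ]
changed px 0
30 -70 32.7
30 0 32.8
30 70 32.1
120 -70 29.7
120 0 32.7
120 70 31.7
```

Run:
```python
from h import *
st(); print(r.sign_off())
```

```text
t 13.05 tcp [ 341.7 -181.3  208.1] rack [-171.3 -250.1  208.1] [ 3.142 -0.    -0.207] F [-0.5  0.5  0.3] op -0.003 q [-0.49 -0.    2.13 -0.    1.01  1.29]
the job is handed in; nothing more can be done
None
```

The rack's back is folded flat, and I handed the job in at 13 s with the arm clear of everything. I gripped the cellar, moved it about 93 mm to the rack's +y side and set it down upright. Then I pressed the pedal to its stop with shut fingers, held it there for more than a second, and backed off.

**Last checks:**
- **Back:** its face reads about 32 mm in world z at both ends, which is the stated 24 mm above the glass. Two top views 0.6 s apart were identical.
- **Pedal:** it is back up.
- **Cellar:** it stands about 19 mm clear of the back's side edge.
- **Thimbles and magnifier:** they are within about 2 mm of where they first read, which is the error of my measurement.

**Disagreements and limits:**
- **Back's far edge:** I measured it at x ≈ 122 mm, not the stated 134 mm. A hinge about 12 mm above the glass would explain this, and the face is level.
- **Pedal force:** the fingertips pressed with about 40 N vertically (about 44 N in all) for a moment at the stop, then I eased to about 27 N. The gripper's body and the arm were clear of everything by my estimate.

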